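# Clamp a bearing block with a twist-lock telescopic clamp

### The job

Clamp the aluminium bearing block squarely against the green stop with the telescopic clamp: twist the red-knobbed lever up out of its bay, slide the bar out until its rubber foot has pushed the block fully home against the stop and the foot's spring is partly pressed in, then twist the lever back down into the notch there so that the bar stays locked and the foot keeps pressing. Feel for the notch gently - do not force the lever against the yellow teeth, do not press the foot's spring solid, do not push the block with the gripper, and leave the loose things around the clamp alone; let go of the lever at the end.

Things in the scene. Friction and masses are not known exactly. Their poses are not given: they have to be found in the camera images.
- clamp: Fixed clamp on a dark steel base, 130 x 460 x 12 mm, flat on the table. Origin: centre of the base's underside; x across the bar, y along the bar the way it extends (towards block and stop), z up. A green tube (38 mm diameter) holds the bar, whose axis runs along y at x = 0, z = 60 mm. Lever stowed in the open bay before the comb's first tooth.
- handle: Lever on the bar: square steel stem, 8 x 8 mm, red knob at its end. Origin on the bar's axis; it travels with the bar from clamp y = -130 mm (in) to -15 mm (out). z: along the stem to the knob; y: along the bar. Lean from upright towards clamp +x: 0.70 rad fully down, -0.12 other stop; clears the teeth below 0.10, is in a notch above 0.35. Turns easily, stays where left.
- knob (a point): Centre of the red ball knob (24 mm diameter), 95 mm from the bar's axis: 155 mm above the table when upright, 133 mm when fully down. The ball swivels freely on the stem about the bar's direction, so pinched with the fingers along the bar it lets the lever turn without turning the tool. More than about 12 N at the knob against a tooth is too much.
- foot_face (a point): Middle of the rubber foot's pressing face (56 mm wide, 46 mm high), at the end of the bar, 165 mm ahead of the lever along y when the spring is relaxed, 40 mm above the table.
- foot (a joint): How far the sprung foot is pressed back into the bar, in m: 0 relaxed, 0.026 solid. The spring gives from 5 N on, plus 0.3 N per mm; 5 N slides the block. With the lever upright the bar slides with 1.5 N of friction and the spring drives it back unless held; in a notch it springs back until the stem meets the tooth behind (2.5 mm of play).
- block: Loose aluminium bearing block, 80 (x) x 50 (y) x 45 (z) mm, about 0.35 kg, with a bored brass bush on top, standing on the clamp's base between the foot and the stop. Origin: centre of its underside.
- block_front (a point): Centre of the block's face that must meet the stop (its +y face), at half height.
- stop: Fixed green stop bracket on the clamp's base, 110 mm wide, 50 mm high. Origin: at the bottom middle of the flat face that looks at the block; the face is the plane y = 0 of this frame and y points away from the block. It stands at another distance along the clamp at each start.
- wrench: Loose steel wrench, 170 mm long, on the table on the clamp's -x side. Bystander. Origin: centre of its underside.
- driver: Loose screwdriver, 200 mm long, on the table beyond the stop's end of the clamp. Bystander. Origin: centre of its underside.
- bushing: Loose black rubber bushing, ring of 40 mm diameter, 18 mm high, on the clamp's +x side. Bystander. Origin: centre of its underside.
- slug: Loose upright steel pin, 28 mm diameter, 50 mm high, on the clamp's +x side. Bystander. Origin: centre of its underside.
- notch1 (a point): Nominal middle of the comb's first notch, on the bar's axis (clamp y = -100 mm). Yellow comb on the tube's +x side: 7 teeth, 5.5 mm thick, 32 to 42 mm from the bar's axis, tops 98 mm above the table; between them 6 notches 10.5 mm wide, one every 16 mm towards +y. The real comb lies up to 8 mm either way of this along y, differently at each start: not measured, find by feel.
Things that resemble listed ones, but are neither listed nor needed, are in the scene too. What is meant by the block is not pink, and is the larger of those in its own colour.

How it is judged:
On the way, in this order (a step that is already met when the one before it is completed fails the run):
1. the lever is twisted upright out of the stowing bay (less than 0.2 rad from upright) (angle between handle's own z axis and vertical below 0.2 rad), for 0.1 s.
2. the foot has pushed the block home against the stop (within 2.5 mm) and its spring is pressed in by more than 1 mm (y of block_front in the frame of stop above -0.0025 m and value of joint foot above 0.001 m), for 0.1 s.
At the end, for the whole second after the job is handed in: The lever is down in a notch (more than 0.4 rad from upright, on the clamp's +x side), the block stands flat with its face within 2.5 mm of the stop and square to it within 0.04 rad, held there by the foot with its spring pressed in by 1 to 23.5 mm; all at rest, lever released (all of step 2 and angle between handle's own z axis and vertical above 0.4 rad and x of knob in the frame of clamp above 0.03 m and value of joint foot below 0.0235 m and angle between the y axis of block and the y axis of stop, either way round below 0.04 rad and angle between block's own z axis and vertical below 0.05 rad and linear speed of each of block, handle below 0.01 m/s and contact force between handle and the fingers below 0.1 N); the robot touches nothing.
It fails at once if the lever is forced against the clamp's teeth with more than 30 N (about 12 N at the knob) (contact force between handle and clamp above 30 N).
It fails at once if the foot's spring is pressed solid (more than 24.5 mm) (value of joint foot above 0.0245 m).
It fails at once if the robot itself touches the block (contact force between any of the fingers, the arm and block above 1 N).
It fails at once if a bystander is moved by more than 20 mm (distance of any of wrench, driver, bushing, slug from where it was at the start of the episode above 0.02 m).
It also fails if it takes over 72 s, if anything falls off the work surface, if the arm or the gripper's body presses on something with over 40 N, if the wrist force passes 120 N, or if a joint passes its speed limit or range.

### The arm

A 7-joint arm with a two-finger parallel gripper is mounted at the origin on the work surface. World frame = base frame: x ahead of the robot, y to its left, z up, the work surface at z = 0. Lengths are in m, angles in rad, forces in N, time in s.
With the tool pointing down it reaches from about 0.425 to 0.925 m from the base axis. Payload 6.8 kg.
Tool frame: the origin (TCP) lies midway between the tips of the shut fingers; the grasp point (between the pads) lies 19 mm behind it; z points along the fingers, y is the line along which they close (so a half turn about z gives the same grasp; the last joint's range is limited). The gripper opens to 85 mm and grips with 20 to 120 N. Pads are 22 mm wide; open, the fingers measure 114 mm over their backs; the gripper's body (76 mm by 85 mm) begins 54 mm behind the grasp point. The pads swing forward as they close: fully open they stand 13 mm farther back than shut.
Start: joints at [-1.37, 0.477, 0.022, 1.555, -0.011, 1.109, -0.083], TCP at [0.205, 0.643, 0.231] pointing down, gripper open.
Joint ranges: [-2.96, 2.96], [-0.34, 2.1], [-1.41, 1.46], [0.24, 2.44], [-1.37, 4.51], [0.17, 1.92], [-2.96, 2.96]. Speed limits (rad/s): [2.39, 2.39, 3.14, 3.14, 3.14, 3.14, 3.14].

### API

Orientations are given as a unit quaternion [w, x, y, z].
In Python, from station import bot, imaging gives the robot as it stands.
- The arm moves only by the tool move_arm, never from a script. Its argument "commands" is a list that holds one entry, the list of rows, each a list of 7 numbers: the shift along the tool's x, y, z in m, then the turn, a rotation vector about the tool's x, y, z in degrees, then the finger opening in m, from 0 to 0.0854. In form: [[[x, y, z, rx, ry, rz, grip], ...]]. A call has 1 to 20 rows; each row shifts and turns the commanded pose from where the row before left it, along the tool's axes as they then stand; what a row does not reach is not made up. A row lasts 1/8 s, in which the tool goes at most 62.5 mm and 10.7 degrees, less where a joint would pass 70% of its speed; a pose out of reach is approached as far as the arm can. A call is refused whole if a number of a shift passes 0.0625 or a number of a turn 10.7, either way. A call with a gripper value outside its range is refused whole. The fingers move at their own pace and stop on an object; "squeeze" is the grip in N (left out, the last holds). Time passes only in rows, so rows that do not move let the fingers close. It gives the time, the measured TCP pose, the force, the opening and the grip force at its end, in the units of the state.
- bot.get_obs(): the state, without advancing time (a new reading comes with each control period).
- imaging.read_camera(name): name is "scene" or "top" or "wrist"; returns the picture (420x560x3 uint8, red, green, blue); there is no depth.
- imaging.calibration(name): a dict with "intrinsics" (3x3 intrinsics, pixels), "k1" (the pictures are not rectified: a ray, as slopes to the right and down, at radius r is drawn at 1 + k1 r^2 times it, then the intrinsics apply), "extrinsics" (4x4, takes a point from camera to world coordinates); the wrist camera has in their place "mount" (4x4, takes a point from camera to tool coordinates, whose origin is the TCP and whose axes are the flange's). Camera axes: x right, y down, z forward; pixel columns grow to the right and rows downward; lengths in m; the calibration is good to about 2 mm. A picture is of the moment at which its call begins: read the wrist's pose just before it. calibration takes no time and is no camera call.
- bot.hand_in(): hands the job in; it is judged then, once.
The state is a dict: "t": time; "q": joint angles; "joint_vel": joint speeds; "joint_torque": joint torques, N m; "eef_pos": TCP position; "tool_rot": TCP orientation; "contact_force": force on the tool from outside, world axes, zero at the start; "torque": the same for the moment, N m; "gripper_width": opening from 0.0 (shut) to 1.0 (fully open); "grasp_force": force on a finger pad.
Only numpy, scipy, OpenCV 4.12 (cv2) and the standard library are available. Lean on these libraries where they do the work, as an engineer would, in place of code of your own. Each camera call takes 0.05 s, during which the arm holds its last target. There are 200 camera calls.

## Working session

There is one attempt and no reset: what is moved stays moved. The work goes in short steps, Python scripts to look and compute and a tool call to move; the robot and the scene stay as the last step left them, time stands still between calls to the robot, and variables do not carry over. Pictures are saved under pics/ and viewed, at most 10 in all, crops included, and the job is handed in when it is done.

Besides the shell and the picture viewer there is one more tool, called by a JSON object that holds its "method" and its "body". move_arm: Moves the arm, as the interface text tells. Its arguments: {"type":"object","properties":{"commands":{"type":"array","items":{"type":"array","items":{"type":"array","items":{"type":"number"}}}},"squeeze":{"type":"number"}},"required":["commands"]}

```bash
ls; mkdir -p pics; cat > h.py <<'E'
import numpy as np, cv2
from station import bot, imaging
def shot(name,f):
    im=imaging.read_camera(name); cv2.imwrite('pics/'+f+'.png',im[:,:,::-1]); return im
def ext(name,o=None):
    c=imaging.calibration(name)
    if 'extrinsics' in c: return c,np.array(c['extrinsics'])
    from scipy.spatial.transform import Rotation as R
    w,x,y,z=o['tool_rot'];T=np.eye(4);T[:3,:3]=R.from_quat([x,y,z,w]).as_matrix();T[:3,3]=o['eef_pos']
    return c,T@np.array(c['mount'])
def ray(name,uv,o=None):
    c,E=ext(name,o);K=np.array(c['intrinsics']);k=c['k1']
    d=np.array([(uv[0]-K[0,2])/K[0,0],(uv[1]-K[1,2])/K[1,1]]);s=d.copy()
    for _ in range(30): s=d/(1+k*(s@s))
    v=E[:3,:3]@np.array([s[0],s[1],1]);return E[:3,3],v/np.linalg.norm(v)
def onz(name,uv,z,o=None):
    p,v=ray(name,uv,o);return p+v*(z-p[2])/v[2]
def proj(name,P,o=None):
    c,E=ext(name,o);K=np.array(c['intrinsics']);q=np.linalg.inv(E)@np.append(P,1);s=q[:2]/q[2]
    s=s*(1+c['k1']*(s@s));return K[0,0]*s[0]+K[0,2],K[1,1]*s[1]+K[1,2]
def tri(a,b):
    A=np.zeros((3,3));y=np.zeros(3)
    for p,v in(a,b):
        M=np.eye(3)-np.outer(v,v);A+=M;y+=M@p
    return np.linalg.solve(A,y)
E
python3 - <<'E'
from h import *
o=bot.get_obs();print(o)
a=shot('top','top0');b=shot('scene','scene0')
for n in('top','scene'):print(imaging.calibration(n))
print(imaging.calibration('wrist'))
E
```

```text
pics
{'t': 0.0, 'q': array([-1.37012516,  0.47781116,  0.02234296,  1.55641741, -0.01147904,
        1.10933042, -0.08315058]), 'joint_vel': array([-0.00216543,  0.00111439,  0.00035242, -0.00029244, -0.00068184,
        0.00049223,  0.00053077]), 'joint_torque': array([ 5.99228915e-04, -5.96460056e+01,  1.60813842e+00, -2.81198716e+01,
        1.25054520e-02,  9.18241072e-03, -7.56527982e-06]), 'eef_pos': array([0.20496805, 0.64251395, 0.23033276]), 'tool_rot': array([-6.31484388e-05,  1.53783896e-01,  9.88104078e-01, -9.16856540e-04]), 'contact_force': array([ 0.72839362,  0.09067806, -0.04131069]), 'torque': array([ 0.00246217, -0.04052709,  0.02377822]), 'grasp_force': 0.0, 'gripper_width': 0.9994828146401883}
{'intrinsics': array([[483.69161256,   0.        , 277.58907526],
       [  0.        , 483.69161256, 213.20326648],
       [  0.        ,   0.        ,   1.        ]]), 'k1': -0.03948516492033093, 'extrinsics': array([[ 0.02987882, -0.97630585,  0.21432251,  0.34700578],
       [-0.99954986, -0.02860294,  0.00905248,  0.12256858],
       [-0.00270773, -0.21449651, -0.97672
[... 388 characters left out ...]
 0.14784669,  0.02767559],
       [ 0.00713825, -0.83286597, -0.5534287 ,  0.47638266],
       [ 0.        ,  0.        ,  0.        ,  1.        ]])}
{'intrinsics': array([[315.57735634,   0.        , 280.66842978],
       [  0.        , 315.57735634, 208.45556346],
       [  0.        ,   0.        ,   1.        ]]), 'k1': -0.022869497510860846, 'mount': array([[ 1.48350316e-03, -9.44657186e-01, -3.28055788e-01,
         8.44159241e-02],
       [ 9.99997721e-01,  8.97682631e-04,  1.93716268e-03,
         3.06548473e-04],
       [-1.53546467e-03, -3.28057914e-01,  9.44656365e-01,
        -1.41447064e-01],
       [ 0.00000000e+00,  0.00000000e+00,  0.00000000e+00,
         1.00000000e+00]])}
```

View pics/top0.png

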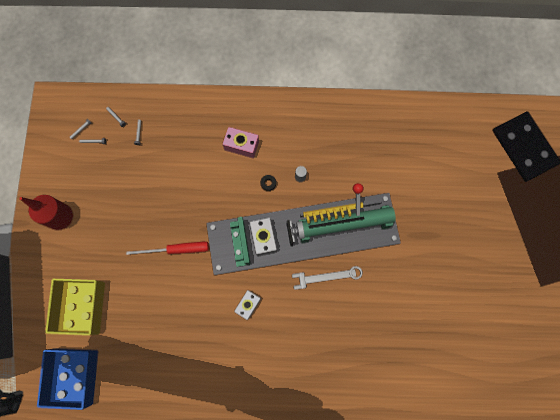

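View pics/scene0.png

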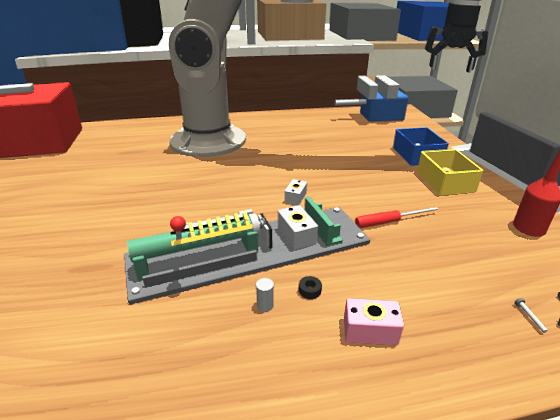

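The top view shows the clamp with its base corners at about (207,222), (388,194), (400,242) and (214,274).
- **Block candidates:** large aluminium at (263,236), on the base between foot and stop. The others are small aluminium at (247,305) and pink at (240,140). I choose (263,236).
- **Knob candidates:** red ball at (358,188), red bottle at (48,210), screwdriver handle at (187,248). I choose (358,188).

In the scene view the knob is at (178,224) and the block at (297,225).

```bash
python3 - <<'E'
from h import *
T=cv2.imread('pics/top0.png');S=cv2.imread('pics/scene0.png')
def blob(im,lo,hi,roi,hue2=None):
    h=cv2.cvtColor(im,cv2.COLOR_BGR2HSV);m=cv2.inRange(h,lo,hi)
    if hue2: m|=cv2.inRange(h,*hue2)
    k=np.zeros_like(m);x0,y0,x1,y1=roi;k[y0:y1,x0:x1]=m[y0:y1,x0:x1];return k
red=((0,150,60),(6,255,255),((174,150,60),(180,255,255)))
def cen(m):
    c=max(cv2.findContours(m,0,2)[0],key=cv2.contourArea);return cv2.minEnclosingCircle(c)
a=cen(blob(T,red[0],red[1],(340,175,375,205),red[2]));b=cen(blob(S,red[0],red[1],(160,205,200,240),red[2]))
print(a,b);K=tri(ray('top',a[0]),ray('scene',b[0]));print('knob',K,proj('top',K),proj('scene',K))
# base: dark steel
m=blob(T,(95,20,30),(130,120,140),(195,180,410,285));m=cv2.morphologyEx(m,cv2.MORPH_OPEN,np.ones((3,3)))
c=max(cv2.findContours(m,0,2)[0],key=cv2.contourArea);h=cv2.convexHull(c)
q=cv2.approxPolyDP(h,6,True)[:,0];print('base',q.tolist())
P=np.array([onz('top',p,.012) for p in q]);print(P.round(4));print([np.linalg.norm(P[i]-P[i-1]).round(4) for i in range(len(P))])
g=blob(T,(60,60,30),(90,255,255),(225,210,255,270));cg=max(cv2.findContours(g,0,2)[0],key=cv2.contourArea);print('stop',cv2.boxPoints(cv2.minAreaRect(cg)).tolist())
w=T[160:290,190:420];cv2.imwrite('pics/crop.png',cv2.resize(w,(800,452),interpolation=cv2.INTER_CUBIC))
E
```

```text
((357.5, 188.0), 5.02503776550293) ((177.3947296142578, 223.1842041015625), 7.710670471191406)
knob [ 0.63758996 -0.04362206  0.13528194] (np.float64(357.37053974192827), np.float64(188.00534109204764)) (np.float64(177.20417806748048), np.float64(223.17902998610725))Traceback (most recent call last):
  File "<stdin>", line 14, in <module>
ValueError: max() iterable argument is empty
```

```bash
python3 - <<'E'
from h import *
T=cv2.imread('pics/top0.png');h=cv2.cvtColor(T,cv2.COLOR_BGR2HSV);print(h[235,215],h[265,300],h[208,380])
m=cv2.inRange(h,(0,0,40),(180,60,125));k=np.zeros_like(m);k[185:285,200:405]=m[185:285,200:405]
m=cv2.morphologyEx(k,cv2.MORPH_OPEN,np.ones((3,3)))
c=max(cv2.findContours(m,0,2)[0],key=cv2.contourArea);hu=cv2.convexHull(c)
q=cv2.approxPolyDP(hu,6,True)[:,0];print('base',q.tolist())
P=np.array([onz('top',p,.012) for p in q]);print(P.round(4));print([np.linalg.norm(P[i]-P[i-1]).round(4) for i in range(len(P))])
w=T[160:290,190:420];cv2.imwrite('pics/crop.png',cv2.resize(w,(800,452),interpolation=cv2.INTER_CUBIC))
E
```

```text
[150   2 107] [ 13 149 151] [74 84 58]
base [[398, 233], [399, 243], [214, 274], [207, 223], [356, 199]]
[[ 0.5612 -0.1621  0.012 ]
 [ 0.5365 -0.164   0.012 ]
 [ 0.4484  0.2813  0.012 ]
 [ 0.5724  0.3056  0.012 ]
 [ 0.6437 -0.0598  0.012 ]]
[np.float64(0.1315), np.float64(0.0247), np.float64(0.454), np.float64(0.1264), np.float64(0.3723)]
```

View pics/crop.png

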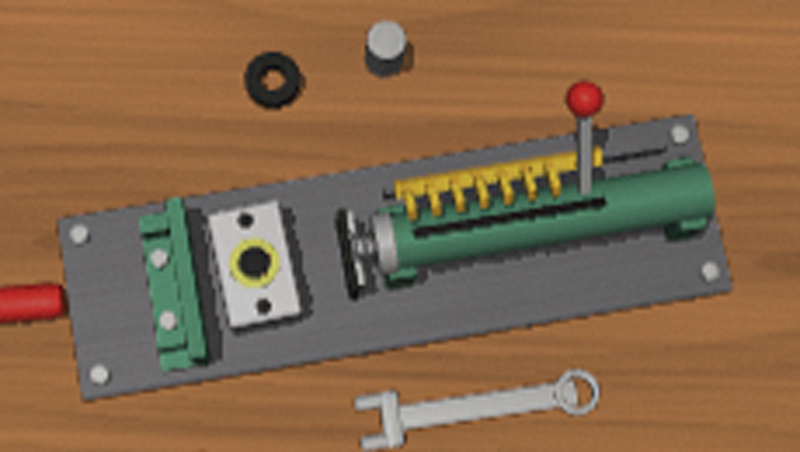

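The crop shows the chosen white aluminium block with its brass bush between the black foot and the green stop, and the lever leaning towards clamp +x in the open bay. The knob in the crop is at (584,99).

```bash
cat >> h.py <<'E'
def cp(u,v): return (190+(u+.5)/800*230-.5,160+(v+.5)/452*130-.5)
E
python3 - <<'E'
from h import *
C=np.array([onz('top',cp(*p),.012) for p in[(61,219),(695,117),(731,289),(83,399)]])
print(C.round(4),[np.linalg.norm(C[i]-C[i-1]).round(4) for i in range(4)])
ctr=C.mean(0);yv=(C[0]+C[3]-C[1]-C[2])[:2];yv/=np.linalg.norm(yv);xv=np.array([yv[1],-yv[0]])
print('ctr',ctr,'yaw of y',np.degrees(np.arctan2(yv[1],yv[0])))
f=lambda P:np.array([(P[:2]-ctr[:2])@xv,(P[:2]-ctr[:2])@yv,P[2]]).round(4)
for p in C:print('c',f(p))
print('knob',f(np.array([ 0.63758996,-0.04362206,0.13528194])))
for p in[(178,198),(207,360)]:print('stop',f(onz('top',cp(*p),.062)),f(onz('top',cp(*p),.05)))
for p in[(209,211),(281,201),(302,315),(233,328)]:print('block',f(onz('top',cp(*p),.057)))
print('slug',f(onz('top',cp(386,40),.05)),'ring',f(onz('top',cp(272,80),.018)))
np.savez('clamp.npz',ctr=ctr,xv=xv,yv=yv)
E
```

```text
[[ 0.5733  0.3052  0.012 ]
 [ 0.6608 -0.1432  0.012 ]
 [ 0.5372 -0.166   0.012 ]
 [ 0.4474  0.2824  0.012 ]] [np.float64(0.128), np.float64(0.4569), np.float64(0.1258), np.float64(0.4573)]
ctr [0.55467338 0.0696256  0.012     ] yaw of y 101.18289500747883
c [0.064  0.2275 0.012 ]
c [ 0.0629 -0.2293  0.012 ]
c [-0.0629 -0.2278  0.012 ]
c [-0.064   0.2296  0.012 ]
knob [ 0.0594 -0.1272  0.1353]
stop [0.0542 0.1416 0.062 ] [0.0569 0.1422 0.05  ]
stop [-0.0575  0.139   0.062 ] [-0.056   0.1395  0.05  ]
block [0.0429 0.1224 0.057 ]
block [0.0417 0.0732 0.057 ]
block [-0.0375  0.0719  0.057 ]
block [-0.0386  0.1188  0.057 ]
slug [ 0.1444 -0.0177  0.05  ] ring [0.1381 0.0646 0.018 ]
```

{"method": "move_arm", "body": {"commands": [[[0, 0, 0, 0, 0, -9.63, 0.0854], [0, 0, 0, 0, 0, -9.63, 0.0854], [0, 0, 0, 0, 0, -9.63, 0.0854], [-0.0187, -0.0514, 0, 0, 0, 0, 0.0854], [-0.0187, -0.0514, 0, 0, 0, 0, 0.0854], [-0.0187, -0.0514, 0, 0, 0, 0, 0.0854], [-0.0187, -0.0514, 0, 0, 0, 0, 0.0854], [-0.0187, -0.0514, 0, 0, 0, 0, 0.0854], [-0.0187, -0.0514, 0, 0, 0, 0, 0.0854], [-0.0187, -0.0514, 0, 0, 0, 0, 0.0854], [-0.0187, -0.0514, 0, 0, 0, 0, 0.0854], [-0.0187, -0.0514, 0, 0, 0, 0, 0.0854], [-0.0187, -0.0514, 0, 0, 0, 0, 0.0854], [-0.0187, -0.0514, 0, 0, 0, 0, 0.0854], [-0.0187, -0.0514, 0, 0, 0, 0, 0.0854], [-0.0187, -0.0514, 0, 0, 0, 0, 0.0854], [-0.0187, -0.0514, 0, 0, 0, 0, 0.0854], [0, 0, 0, 0, 0, 0, 0.0854], [0, 0, 0, 0, 0, 0, 0.0854]]], "squeeze": 40}}

```text
t: 2.48
eef_pos: [0.6012, -0.0115, 0.2307]
tool_rot: [-0.001, -0.097, 0.995, 0.0]
contact_force: [0.3, 0.6, -0.4]
gripper_width: 1.0
grasp_force: 0.0
```

```bash
cat >> h.py <<'E'
def state(o):
    d=np.load('clamp.npz');p=np.array(o['eef_pos']);w,x,y,z=o['tool_rot']
    from scipy.spatial.transform import Rotation as R
    M=R.from_quat([x,y,z,w]).as_matrix();q=(p-d['ctr'])[:2];F=np.array(o['contact_force'])
    print('t%.2f'%o['t'],'clampTCP',(q@d['xv']).round(4),(q@d['yv']).round(4),p[2].round(4),'F x,y,z',(F[:2]@d['xv']).round(2),(F[:2]@d['yv']).round(2),F[2].round(2),'w',round(o['gripper_width']*.0854,4),'g',o['grasp_force'],'ytool',np.degrees(np.arctan2(M[1,1],M[0,1])).round(2),'tilt',M[:,2].round(3))
E
python3 - <<'E'
from h import *
o=bot.get_obs();state(o);print(o['q'].round(2),o['eef_pos'],o['tool_rot'])
shot('wrist','w1')
E
```

```text
t2.48 clampTCP 0.0299 -0.0886 0.2307 F x,y,z 0.39 0.55 -0.36 w 0.0854 g 0.0 ytool 101.19 tilt [-0.001  0.    -1.   ]
[-0.28  0.36  0.25  1.75 -0.1   1.04  1.78] [ 0.60117251 -0.01152187  0.23069402] [-6.45023985e-04 -9.74903833e-02  9.95236217e-01  2.86687220e-04]
```

View pics/w1.png

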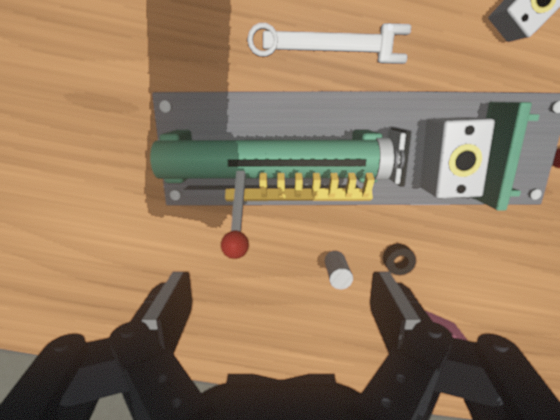

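The wrist view has image right = clamp +y and image down = clamp +x. It shows the knob at (235,245), seven yellow teeth at columns ~264 to 370 (row ~183), the block at (462,158) and the stop face at column ~490–505.

```bash
python3 - <<'E'
from h import *
o=bot.get_obs();d=np.load('clamp.npz')
f=lambda P:np.array([(P-d['ctr'])[:2]@d['xv'],(P-d['ctr'])[:2]@d['yv'],P[2]]).round(4)
im=cv2.imread('pics/w1.png');h=cv2.cvtColor(im,cv2.COLOR_BGR2HSV)
m=cv2.inRange(h,(20,100,60),(35,255,255))
for r in(176,180,184,187):
    v=np.where(m[r,225:400])[0]+225;g=np.split(v,np.where(np.diff(v)>1)[0]+1);g=[(a[0],a[-1]) for a in g if len(a)>2]
    print(r,g,[f(onz('wrist',((a+b)/2,r),.098,o)).tolist()[:2] for a,b in g])
red=cv2.inRange(h,(0,150,40),(6,255,255))|cv2.inRange(h,(174,150,40),(180,255,255));k=red*0;k[225:265,215:255]=red[225:265,215:255]
c,rr=cv2.minEnclosingCircle(max(cv2.findContours(k,0,2)[0],key=cv2.contourArea));print(c,rr)
print('knob',f(onz('wrist',c,.133,o)))
T=ray('top',(357.5,188));S=ray('scene',(177.4,223.2));W=ray('wrist',c,o);print(f(tri(T,W)),f(tri(S,W)))
for p in[(152,92),(166,206),(560,93),(546,205)]:print('base',f(onz('wrist',p,.012,o)))
for p in[(437,119),(491,115),(438,198),(487,197)]:print('block',f(onz('wrist',p,.057,o)))
for p in[(511,101),(497,207)]:print('stop',f(onz('wrist',p,.062,o)))
print('stem root',f(onz('wrist',(241,172),.079,o)))
cv2.imwrite('pics/w1c.png',cv2.resize(im[80:270,140:560],None,fx=1.9,fy=1.9,interpolation=cv2.INTER_CUBIC))
E
```

```text
176 [(np.int64(259), np.int64(266)), (np.int64(277), np.int64(283)), (np.int64(295), np.int64(301)), (np.int64(313), np.int64(319)), (np.int64(331), np.int64(337)), (np.int64(348), np.int64(355)), (np.int64(366), np.int64(372))] [[0.0105, -0.1032], [0.0105, -0.0876], [0.0104, -0.0716], [0.0104, -0.0556], [0.0103, -0.0396], [0.0103, -0.024], [0.0102, -0.0084]]
180 [(np.int64(259), np.int64(266)), (np.int64(277), np.int64(284)), (np.int64(295), np.int64(302)), (np.int64(313), np.int64(320)), (np.int64(330), np.int64(338)), (np.int64(348), np.int64(355)), (np.int64(365), np.int64(373))] [[0.0142, -0.1033], [0.0141, -0.0872], [0.0141, -0.0711], [0.014, -0.055], [0.014, -0.0394], [0.0139, -0.0237], [0.0138, -0.008]]
184 [(np.int64(259), np.int64(266)), (np.int64(277), np.int64(284)), (np.int64(295), np.int64(302)), (np.int64(312), np.int64(320)), (np.int64(329), np.int64(338)), (np.int64(347), np.int64(355)), (np.int64(365), np.int64(372))] [[0.0178, -0.1033], [0.0178, -0.0872], [0.0177, -0.071], [0.0177, -0.0553], [0.0176, -0.0396], [0.0176, -0.0239], [0.0175, -0.0081]]
187 [(np.int64(260), np.int64(267)), (np.int64(277), np.int64(285)), (np.int64(294), np.int64(302)), (np.int64(311), np.int64(320)), (np.int64(329), np.int64(341)), (np.int64(346), np.int64(356)), (np.int64(364), np.int64(371))] [[0.0206, -0.1025], [0.0206, -0.0867], [0.0205, -0.0714], [0.0205, -0.0557], [0.0204, -0.0381], [0.0204, -0.0237], [0.0203, -0.0088]]
(234.04966735839844, 244.2980194091797) 13.332023620605469
knob [ 0.0607 -0.1259  0.133 ]
[ 0.0583 -0.1259  0.1385] [ 0.0596 -0.1263  0.1352]
base [-0.0616 -0.2257  0.012 ]
base [ 0.068  -0.2252  0.012 ]
base [-0.0638  0.2189  0.012 ]
base [0.0655 0.2388 0.012 ]
block [-0.0371  0.0646  0.057 ]
block [-0.0414  0.1172  0.057 ]
block [0.0431 0.0788 0.057 ]
block [0.0419 0.1311 0.057 ]
stop [-0.0546  0.1305  0.062 ]
stop [0.0513 0.1408 0.062 ]
stem root [ 0.0112 -0.1246  0.079 ]
```

View pics/w1c.png

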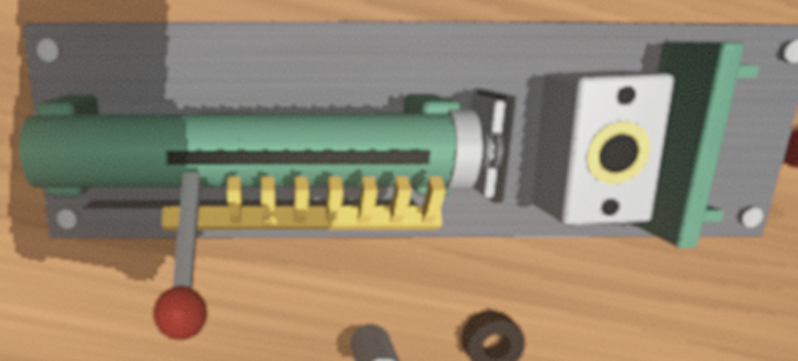

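```bash
python3 - <<'E'
from h import *
o=bot.get_obs();d=np.load('clamp.npz')
f=lambda P:np.array([(P-d['ctr'])[:2]@d['xv'],(P-d['ctr'])[:2]@d['yv'],P[2]]).round(4)
c=lambda u,v:((u+.5)/1.9-.5+140,(v+.5)/1.9-.5+80)
for p in[(583,79),(672,73),(567,222),(655,218)]:print('block',f(onz('wrist',c(*p),.057,o)))
for p in[(722,44),(677,243)]:print('stop',f(onz('wrist',c(*p),.062,o)),f(onz('wrist',c(*p),.05,o)))
for p in[(497,100),(488,195)]:print('foot top',f(onz('wrist',c(*p),.063,o)))
E
```

```text
block [-0.035   0.0744  0.057 ]
block [-0.0384  0.1203  0.057 ]
block [0.0416 0.0787 0.057 ]
block [0.0391 0.1278 0.057 ]
stop [-0.053   0.1394  0.062 ] [-0.0529  0.1482  0.05  ]
stop [0.052 0.14  0.062] [0.0561 0.1488 0.05  ]
foot top [-0.0246  0.029   0.063 ]
foot top [0.0249 0.0305 0.063 ]
```

{"method": "move_arm", "body": {"commands": [[[-0.015, -0.019, 0, 0, 0, 0, 0.0854], [-0.015, -0.019, 0, 0, 0, 0, 0.0854], [0, 0, 0.04, 0, 0, 0, 0.0854], [0, 0, 0.04, 0, 0, 0, 0.0854], [0, 0, 0.02, 0, 0, 0, 0.06], [0, 0, 0.0185, 0, 0, 0, 0.05], [0, 0, 0, 0, 0, 0, 0.03], [0, 0, 0, 0, 0, 0, 0.02], [0, 0, 0, 0, 0, 0, 0.02], [0, 0, 0, 0, 0, 0, 0.02], [0, 0, 0, 0, 0, 0, 0.02]]], "squeeze": 40}}

```text
t: 3.9
eef_pos: [0.639, -0.0433, 0.1134]
tool_rot: [0.001, -0.098, 0.995, 0.0]
contact_force: [0.0, 1.4, -0.2]
gripper_width: 0.256
grasp_force: 39.3
```

```bash
python3 - <<'E'
from h import *
state(bot.get_obs());shot('wrist','w2')
E
```

```text
t3.90 clampTCP 0.0608 -0.1271 0.1134 F x,y,z 0.29 1.34 -0.15 w 0.0219 g 39.26183760166168 ytool 101.2 tilt [ 0.001  0.    -1.   ]
```

View pics/w2.png

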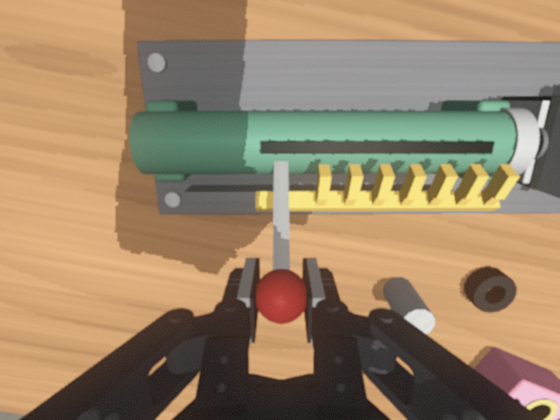

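The wrist view shows the red knob (281,297) pinched between both pads, with the stem rising to (281,165) in the open bay. The first tooth is at column 324.

{"method": "move_arm", "body": {"commands": [[[0.0076, 0, -0.0057, 0, 0, 0, 0.02], [0.0081, 0, -0.005, 0, 0, 0, 0.02], [0.0085, 0, -0.0041, 0, 0, 0, 0.02], [0.0089, 0, -0.0033, 0, 0, 0, 0.02], [0.0092, 0, -0.0023, 0, 0, 0, 0.02], [0.0094, 0, -0.0014, 0, 0, 0, 0.02], [0.0095, 0, -0.0005, 0, 0, 0, 0.02], [0, 0, 0, 0, 0, 0, 0.02], [0, 0, 0, 0, 0, 0, 0.02]]]}}

```text
t: 5.08
eef_pos: [0.5772, -0.0554, 0.1335]
tool_rot: [-0.002, -0.098, 0.995, -0.0]
contact_force: [0.9, -1.1, -26.2]
gripper_width: 0.253
grasp_force: 40.2
```

```bash
python3 - <<'E'
from h import *
o=bot.get_obs();state(o);im=shot('wrist','w3')
h=cv2.cvtColor(im,cv2.COLOR_RGB2HSV);m=cv2.inRange(h,(20,100,60),(35,255,255))
print(np.argwhere(m).min(0),np.argwhere(m).max(0))
E
```

```text
t5.08 clampTCP -0.0022 -0.127 0.1335 F x,y,z 0.63 -1.27 -26.17 w 0.0216 g 40.20411014556885 ytool 101.2 tilt [-0.003 -0.    -1.   ]
[253 259] [285 471]
```

View pics/w3.png

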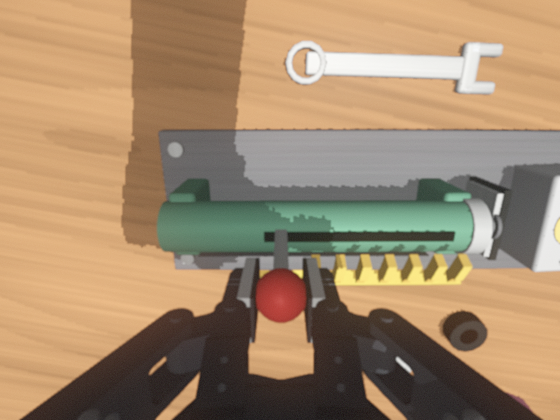

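The wrist view shows the lever upright: knob at (281,295), stem root at (281,235) in the tube's slot. I'm over-pulling upwards by 26 N, so I'll lower the tool slightly to relieve it.

{"method": "move_arm", "body": {"commands": [[[0, 0, 0.001, 0, 0, 0, 0.02], [0, 0, 0.0012, 0, 0, 0, 0.02], [0, 0, 0, 0, 0, 0, 0.02]]]}}

```text
t: 5.5
eef_pos: [0.5792, -0.0551, 0.1333]
tool_rot: [0.001, -0.098, 0.995, 0.0]
contact_force: [1.0, 0.0, -16.6]
gripper_width: 0.254
grasp_force: 40.8
```

```bash
python3 - <<'E'
from h import *
state(bot.get_obs())
E
```

```text
t5.50 clampTCP -0.0002 -0.1271 0.1333 F x,y,z 1.01 -0.17 -16.57 w 0.0217 g 40.78588664531708 ytool 101.21 tilt [ 0.001  0.    -1.   ]
```

{"method": "move_arm", "body": {"commands": [[[0, 0, 0.0017, 0, 0, 0, 0.02], [0, 0, 0.0017, 0, 0, 0, 0.02], [0, 0.005, 0, 0, 0, 0, 0.02], [0, 0.01, 0, 0, 0, 0, 0.02], [0, 0.01, 0, 0, 0, 0, 0.02], [0, 0.007, 0, 0, 0, 0, 0.02], [0, 0.003, 0, 0, 0, 0, 0.02], [0, 0, 0, 0, 0, 0, 0.02]]]}}

```text
t: 6.5
eef_pos: [0.5751, -0.0209, 0.1328]
tool_rot: [0.004, -0.098, 0.995, -0.0]
contact_force: [0.4, 0.2, 8.4]
gripper_width: 0.252
grasp_force: 42.3
```

{"method": "move_arm", "body": {"commands": [[[0, 0.003, 0, 0, 0, 0, 0.02], [0, 0.003, 0, 0, 0, 0, 0.02], [0, 0.002, 0, 0, 0, 0, 0.02], [0, 0, 0, 0, 0, 0, 0.02]]]}}

```text
t: 7.0
eef_pos: [0.5737, -0.0141, 0.1329]
tool_rot: [0.004, -0.097, 0.995, -0.001]
contact_force: [-0.0, -2.5, 8.6]
gripper_width: 0.249
grasp_force: 42.3
```

{"method": "move_arm", "body": {"commands": [[[0, 0.002, 0, 0, 0, 0, 0.02], [0, 0.002, 0, 0, 0, 0, 0.02], [0, 0.002, 0, 0, 0, 0, 0.02], [0, 0, 0, 0, 0, 0, 0.02]]]}}

```text
t: 7.5
eef_pos: [0.5725, -0.0083, 0.1329]
tool_rot: [0.004, -0.097, 0.995, -0.001]
contact_force: [-0.6, -3.1, 7.8]
gripper_width: 0.254
grasp_force: 42.3
```

```bash
python3 - <<'E'
from h import *
state(bot.get_obs())
E
```

```text
t7.50 clampTCP 0.0024 -0.0799 0.1329 F x,y,z -1.2 -2.94 7.84 w 0.0217 g 42.325835824012756 ytool 101.14 tilt [ 0.008 -0.    -1.   ]
```

{"method": "move_arm", "body": {"commands": [[[0.001, 0.002, -0.0008, 0, 0, 0, 0.02], [0.001, 0.002, -0.0008, 0, 0, 0, 0.02], [0, 0.002, 0, 0, 0, 0, 0.02], [0, 0, 0, 0, 0, 0, 0.02]]]}}

```text
t: 8.0
eef_pos: [0.5673, -0.0031, 0.1327]
tool_rot: [0.002, -0.097, 0.995, -0.001]
contact_force: [0.9, -6.5, 9.0]
gripper_width: 0.254
grasp_force: 42.4
```

{"method": "move_arm", "body": {"commands": [[[0, 0.002, 0, 0, 0, 0, 0.02], [0, 0.002, 0, 0, 0, 0, 0.02], [0, 0, 0, 0, 0, 0, 0.02]]]}}

```text
t: 8.38
eef_pos: [0.5666, 0.0003, 0.1327]
tool_rot: [0.002, -0.097, 0.995, -0.001]
contact_force: [0.9, -7.1, 9.1]
gripper_width: 0.249
grasp_force: 42.4
```

{"method": "move_arm", "body": {"commands": [[[0, 0.002, 0, 0, 0, 0, 0.02], [0, 0.002, 0, 0, 0, 0, 0.02], [0, 0, 0, 0, 0, 0, 0.02]]]}}

```text
t: 8.75
eef_pos: [0.5659, 0.0038, 0.1327]
tool_rot: [0.002, -0.097, 0.995, -0.001]
contact_force: [0.7, -7.4, 9.3]
gripper_width: 0.254
grasp_force: 42.4
```

```bash
python3 - <<'E'
from h import *
o=bot.get_obs();state(o);T=shot('top','top2');S=shot('wrist','w4')
a=cv2.resize(T[160:290,190:420],(800,452),interpolation=cv2.INTER_CUBIC)
cv2.imwrite('pics/t2.png',a[:,:,::-1])
E
```

```text
t8.75 clampTCP -0.0017 -0.0668 0.1327 F x,y,z -0.79 -7.41 9.28 w 0.0217 g 42.43072271347046 ytool 101.09 tilt [ 0.004 -0.002 -1.   ]
```

View pics/w4.png

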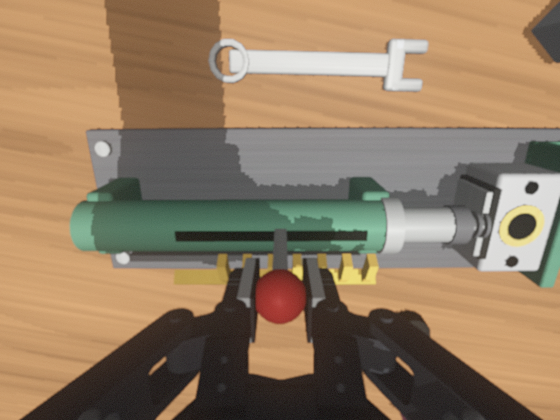

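The wrist view shows the foot at (485,230) against the block and the block against the green stop. The stem at column 281 is nearly midway between teeth at columns 270 and 297, so it needs about 1.6 mm more. The force rose from 3 to 6.5–7.4 N, so the spring is engaged.

{"method": "move_arm", "body": {"commands": [[[0, 0.001, -0.001, 0, 0, 0, 0.02], [0, 0.001, -0.001, 0, 0, 0, 0.02], [0, 0, 0, 0, 0, 0, 0.02]]]}}

```text
t: 9.22
eef_pos: [0.5637, 0.0053, 0.1328]
tool_rot: [-0.0, -0.097, 0.995, -0.002]
contact_force: [1.4, -8.8, -2.0]
gripper_width: 0.253
grasp_force: 41.7
```

```bash
python3 - <<'E'
from h import *
state(bot.get_obs())
E
```

```text
t9.22 clampTCP -0.0036 -0.0649 0.1328 F x,y,z -0.37 -8.92 -1.96 w 0.0216 g 41.728647351264954 ytool 101.09 tilt [-0.    -0.003 -1.   ]
```

{"method": "move_arm", "body": {"commands": [[[-0.005, 0, 0.0002, 0, 0, 0, 0.02], [-0.005, 0, 0.0005, 0, 0, 0, 0.02], [0, 0, 0, 0, 0, 0, 0.02]]]}}

```text
t: 9.6
eef_pos: [0.5747, 0.0075, 0.1329]
tool_rot: [0.001, -0.097, 0.995, -0.001]
contact_force: [2.4, -7.6, 2.2]
gripper_width: 0.257
grasp_force: 42.0
```

```bash
python3 - <<'E'
from h import *
state(bot.get_obs())
E
```

```text
t9.60 clampTCP 0.0076 -0.0649 0.1329 F x,y,z 0.84 -7.96 2.24 w 0.022 g 42.001864314079285 ytool 101.09 tilt [ 0.002 -0.003 -1.   ]
```

{"method": "move_arm", "body": {"commands": [[[-0.0025, 0, 0.0003, 0, 0, 0, 0.02], [-0.0025, 0, 0.0004, 0, 0, 0, 0.02], [0, 0, 0, 0, 0, 0, 0.02]]]}}

```text
t: 9.98
eef_pos: [0.5798, 0.0085, 0.1324]
tool_rot: [0.001, -0.097, 0.995, -0.001]
contact_force: [3.0, -7.5, 3.0]
gripper_width: 0.257
grasp_force: 42.1
```

```bash
python3 - <<'E'
from h import *
state(bot.get_obs())
E
```

```text
t9.97 clampTCP 0.0128 -0.0648 0.1324 F x,y,z 1.45 -7.92 2.96 w 0.0219 g 42.07096874713898 ytool 101.09 tilt [ 0.003 -0.003 -1.   ]
```

{"method": "move_arm", "body": {"commands": [[[-0.0025, 0, 0.0005, 0, 0, 0, 0.02], [-0.0025, 0, 0.0005, 0, 0, 0, 0.02], [0, 0, 0, 0, 0, 0, 0.02]]]}}

```text
t: 10.35
eef_pos: [0.585, 0.0095, 0.1317]
tool_rot: [0.002, -0.097, 0.995, -0.001]
contact_force: [3.0, -7.5, 4.2]
gripper_width: 0.255
grasp_force: 42.1
```

```bash
python3 - <<'E'
from h import *
state(bot.get_obs())
E
```

```text
t10.35 clampTCP 0.0181 -0.0649 0.1317 F x,y,z 1.49 -7.89 4.16 w 0.0218 g 42.14610815048218 ytool 101.1 tilt [ 0.003 -0.002 -1.   ]
```

{"method": "move_arm", "body": {"commands": [[[-0.0035, 0, 0.0007, 0, 0, 0, 0.02], [-0.0035, 0, 0.0008, 0, 0, 0, 0.02], [0, 0, 0, 0, 0, 0, 0.02]]]}}

```text
t: 10.72
eef_pos: [0.5921, 0.0109, 0.1302]
tool_rot: [0.002, -0.097, 0.995, -0.001]
contact_force: [3.0, -8.5, 4.9]
gripper_width: 0.255
grasp_force: 42.2
```

```bash
python3 - <<'E'
from h import *
state(bot.get_obs())
E
```

```text
t10.72 clampTCP 0.0253 -0.0648 0.1302 F x,y,z 1.27 -8.96 4.93 w 0.0217 g 42.16988146305084 ytool 101.1 tilt [ 0.004 -0.002 -1.   ]
```

{"method": "move_arm", "body": {"commands": [[[-0.0035, 0, 0.001, 0, 0, 0, 0.02], [-0.0035, 0, 0.0012, 0, 0, 0, 0.02], [0, 0, 0, 0, 0, 0, 0.02]]]}}

```text
t: 11.1
eef_pos: [0.5992, 0.0124, 0.1281]
tool_rot: [0.002, -0.097, 0.995, -0.001]
contact_force: [3.4, -7.3, 3.5]
gripper_width: 0.257
grasp_force: 42.2
```

```bash
python3 - <<'E'
from h import *
state(bot.get_obs())
E
```

```text
t11.10 clampTCP 0.0326 -0.0648 0.1281 F x,y,z 1.88 -7.78 3.46 w 0.0219 g 42.18203902244568 ytool 101.1 tilt [ 0.004 -0.002 -1.   ]
```

{"method": "move_arm", "body": {"commands": [[[-0.0044, 0, 0.0018, 0, 0, 0, 0.02], [-0.0043, 0, 0.0019, 0, 0, 0, 0.02], [-0.0042, 0, 0.0022, 0, 0, 0, 0.02], [-0.0042, 0, 0.0023, 0, 0, 0, 0.02], [-0.0028, 0, 0.0018, 0, 0, 0, 0.02], [-0.0027, 0, 0.0019, 0, 0, 0, 0.02], [0, 0, 0, 0, 0, 0, 0.02]]]}}

```text
t: 11.98
eef_pos: [0.6222, 0.017, 0.1166]
tool_rot: [0.003, -0.097, 0.995, -0.001]
contact_force: [5.4, -6.5, 5.3]
gripper_width: 0.251
grasp_force: 42.2
```

```bash
python3 - <<'E'
from h import *
o=bot.get_obs();state(o);shot('wrist','w5')
E
```

```text
t11.97 clampTCP 0.0561 -0.0648 0.1166 F x,y,z 4.03 -7.41 5.28 w 0.0214 g 42.17650294303894 ytool 101.11 tilt [ 0.006 -0.002 -1.   ]
```

View pics/w5.png

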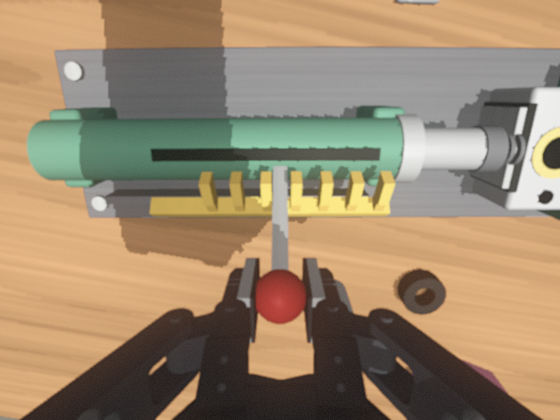

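The wrist view shows the stem at column 280, down in the notch between the teeth at columns 265 and 296 (the third notch). The foot is still on the block. I'll ease it back onto the tooth behind, then release.

{"method": "move_arm", "body": {"commands": [[[0, -0.001, 0, 0, 0, 0, 0.02], [0, -0.001, 0, 0, 0, 0, 0.02], [0, -0.0005, 0, 0, 0, 0, 0.02], [0, 0, 0, 0, 0, 0, 0.02]]]}}

```text
t: 12.52
eef_pos: [0.6223, 0.0161, 0.1166]
tool_rot: [0.003, -0.097, 0.995, -0.0]
contact_force: [4.0, -3.2, 4.7]
gripper_width: 0.252
grasp_force: 42.1
```

```bash
python3 - <<'E'
from h import *
state(bot.get_obs())
E
```

```text
t12.53 clampTCP 0.056 -0.0656 0.1166 F x,y,z 3.32 -3.93 4.66 w 0.0215 g 42.12557315826416 ytool 101.17 tilt [ 0.005 -0.    -1.   ]
```

{"method": "move_arm", "body": {"commands": [[[0, -0.0007, 0, 0, 0, 0, 0.02], [0, 0, 0, 0, 0, 0, 0.03], [0, 0, 0, 0, 0, 0, 0.06], [0, 0, 0, 0, 0, 0, 0.06], [0, 0, 0, 0, 0, 0, 0.06], [0, 0, -0.02, 0, 0, 0, 0.06], [0, 0, -0.04, 0, 0, 0, 0.06], [0, 0, -0.04, 0, 0, 0, 0.06], [0, -0.03, 0, 0, 0, 0, 0.06], [0, 0, 0, 0, 0, 0, 0.06]]]}}

```text
t: 13.78
eef_pos: [0.626, -0.0165, 0.2157]
tool_rot: [0.0, -0.096, 0.995, -0.001]
contact_force: [-0.2, 0.6, 0.3]
gripper_width: 0.707
grasp_force: 0.0
```

```bash
python3 - <<'E'
from h import *
o=bot.get_obs();state(o);T=shot('top','top3');W=shot('wrist','w6')
S=shot('scene','s3')
a=cv2.resize(W[20:260],(800,343),interpolation=cv2.INTER_CUBIC);b=cv2.resize(S[190:310,110:390],(583,250),interpolation=cv2.INTER_CUBIC)
c=np.zeros((593,800,3),np.uint8);c[:343]=a;c[343:,:583]=b;cv2.imwrite('pics/fin.png',c[:,:,::-1])
E
```

```text
t13.78 clampTCP 0.0532 -0.0983 0.2157 F x,y,z -0.09 0.62 0.31 w 0.0604 g 0.0 ytool 100.96 tilt [ 0.001 -0.001 -1.   ]
```

View pics/fin.png

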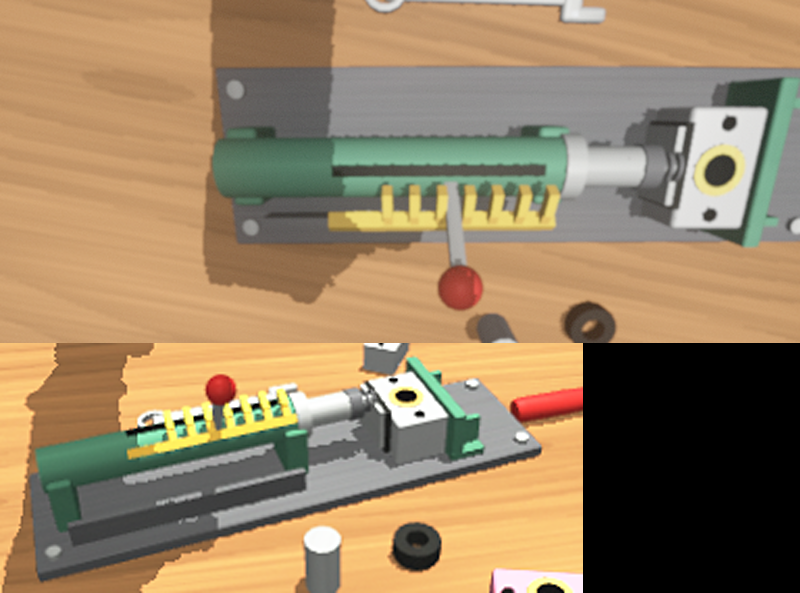

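The lever is released and leaning in the third notch, with the knob at (460,287) in the composite. The foot presses the block flat against the green stop, and the bystanders I can see (pin, ring, driver, part of the wrench) look undisturbed.

```bash
python3 -c "
from station import bot
print(bot.hand_in())"
```

```text
the job is handed in; nothing more can be done
None
```

The job is handed in, with no pass/fail result returned: the block is clamped against the green stop, the lever is locked in the third notch and released, and the foot's spring is pressed in by an estimated 5–7 mm.

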